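Lay out one pivot-joint set for the assembler

TASK

Lay out the parts of one pivot joint ready for the next assembler. Stand the flanged bushing, flange down, in the middle of the round pad and put the seal ring over its barrel so that it lies flat on the flange; lay the washer in the middle of the square pad with the hex nut flat and centred on top of it; and stand the sleeve upright on the bench, midway between the two pads. Let go of everything, and leave the grease jar and the wrench where they are.

Things in the scene. Friction and masses are not known exactly. Their poses are not given: they have to be found in the camera images.
- bushing: Loose black plastic flanged bushing, standing flange down: flange 62 mm in diameter and 7 mm thick, barrel 40 mm in diameter above it, 40 mm tall in all, open bore 28 mm. About 60 g. Origin: centre of its underside, z up along its axis.
- seal_ring: Loose dark seal ring, stiff, lying flat: 62 mm outside, 50 mm inside, 14 mm tall (so it has 5 mm to spare all round the bushing's barrel). About 30 g. Origin: centre of its underside, z up along its axis.
- washer: Loose thick steel washer lying flat: 56 mm outside, 32 mm hole, 12 mm thick. About 150 g. Origin: centre of its underside, z up along its axis.
- nut: Loose large steel hex nut lying flat: 46 mm across the flats (53 mm across the corners), 30 mm hole, 24 mm tall. About 200 g. Origin: centre of its underside, z up along its axis. Its x axis is square to one pair of flats; the other pairs lie at 60 degree steps from it.
- sleeve: Loose plain steel sleeve (tube) standing upright: 36 mm outside, 26 mm inside, 60 mm tall. About 220 g. Origin: centre of its underside, z up along its axis.
- round_pad: Round off-white pad fixed to the bench, 90 mm in diameter, 6 mm thick. It may be the left or the right one of the two pads. Origin: centre of its underside, z up. The line between the two pads' centres runs along its y axis (either way); their centres are always 240 mm apart.
- square_pad: Square off-white pad fixed to the bench, 90 mm x 90 mm, 6 mm thick. Origin: centre of its underside, z up; x and y along its edges.
- grease_jar: Bystander: closed grey jar with a dark cap, 64 mm in diameter, 60 mm tall, standing loose beyond the left end of the work. Not to be moved. Origin: centre of its underside.
- wrench: Bystander: steel wrench 180 mm long, lying loose beyond the right end of the work, its length roughly along the world's x. Not to be moved. Origin: on the bench under its middle; x along its length.
There are look-alikes about, which are no part of the job. Leave any blue or turquoise look-alike of the nut alone.

How it is judged (in metres and radians):
At the end, for the whole second after the job is handed in: Bushing upright on the round pad, washer flat on the square one (12 mm of centre); ring flat on the flange, nut flat on the washer (10 mm of axis); sleeve upright on the bench, 15 mm at most off the pads' centre line and 135 mm at most from either centre; all within 0.1 rad, at rest (horizontal distance between bushing and round_pad below 0.012 m and z of bushing in the frame of round_pad between 0.003 and 0.009 m and horizontal distance between seal_ring and bushing below 0.01 m and height (world z) of seal_ring between 0.009 and 0.017 m and horizontal distance between washer and square_pad below 0.012 m and height (world z) of washer between 0.003 and 0.009 m and horizontal distance between nut and washer below 0.01 m and height (world z) of nut between 0.014 and 0.022 m and x of sleeve in the frame of round_pad between -0.015 and 0.015 m and horizontal distance between sleeve and round_pad below 0.135 m and horizontal distance between sleeve and square_pad below 0.135 m and height (world z) of sleeve below 0.004 m and angle between each of bushing, seal_ring, washer, nut, sleeve's own z axis and vertical below 0.1 rad and linear speed of each of bushing, seal_ring, washer, nut, sleeve below 0.02 m/s and angular speed of each of bushing, seal_ring, washer, nut, sleeve below 0.2 rad/s); the robot touches nothing.
It fails at once if the grease jar is moved by more than 20 mm (distance of grease_jar from where it was at the start of the episode above 0.02 m).
It fails at once if the wrench is moved by more than 20 mm (distance of wrench from where it was at the start of the episode above 0.02 m).
It also fails if it takes over 120 s, if anything falls off the work surface, if the arm or the gripper's body presses on something with over 40 N, if the wrist force passes 120 N, or if a joint passes its speed limit or range.

ROBOT

A 7-joint arm with a two-finger parallel gripper is mounted at the origin on the work surface. World frame = base frame: x ahead of the robot, y to its left, z up, the work surface at z = 0. Lengths are in mm, angles in rad, forces in N, time in s.
With the tool pointing down it reaches from about 425 to 875 mm from the base axis. Payload 4.7 kg.
Tool frame: the origin (TCP) lies midway between the tips of the shut fingers; the grasp point (between the pads) lies 19 mm behind it; z points along the fingers, y is the line along which they close (so a half turn about z gives the same grasp; the last joint's range is limited). The gripper opens to 85 mm and grips with 20 to 120 N. Pads are 22 mm wide; open, the fingers measure 114 mm over their backs; the gripper's body (76 mm by 85 mm) begins 54 mm behind the grasp point. The pads swing forward as they close: fully open they stand 13 mm farther back than shut.
Start: joints at [-1.314, 0.321, -0.07, 1.45, 0.023, 1.371, -0.057], TCP at [156.3, 630.948, 231.349] pointing down, gripper open.
Joint ranges: [-2.86, 2.86], [-0.3, 2.09], [-1.38, 1.24], [0.06, 2.45], [-1.56, 4.7], [0.09, 2.05], [-2.69, 2.69]. Speed limits (rad/s): [2.57, 2.57, 3.14, 3.14, 3.14, 3.14, 3.14].

INTERFACE

Orientations are given as a rotation vector (axis times angle).
In Python, from bench import robot gives the robot as it stands. The module is installed in compiled form; this text tells all that it offers.
- The arm moves only by the tool play_rows, never from a script. Its argument "deltas" is a list that holds one entry, the list of rows, each a list of 7 numbers: the shift along the tool's x, y, z in cm, then the turn, a rotation vector about the tool's x, y, z in degrees, then the finger opening in cm, from 0 to 8.54. In form: [[[dx, dy, dz, ax, ay, az, claw], ...]]. A call has 1 to 12 rows; each row shifts and turns the commanded pose from where the row before left it, along the tool's axes as they then stand; what a row does not reach is not made up. A row lasts 1/10 s, in which the tool goes at most 50 mm and 8.59 degrees, less where a joint would pass 70% of its speed; a pose out of reach is approached as far as the arm can. A call with a gripper value outside its range is refused whole. The fingers move at their own pace and stop on an object; "grip_force" is the grip in N (left out, the last holds). Time passes only in rows, so rows that do not move let the fingers close. It gives the time, the measured TCP pose, the force, the opening and the grip force at its end, in the units of the state.
- robot.state(): the state, without advancing time (a new reading comes with each control period).
- robot.grab_frame(name): name is "side" or "top" or "wrist"; returns (picture, depth): 400x640x3 uint8, red, green, blue; 400x640 float32, mm along the optical axis (not along the pixel's ray), 0 where there is no reading.
- robot.get_calibration(name): a dict with "mtx" (3x3 intrinsics, pixels), "origin" and "attitude" of the camera in the world. Camera axes: x right, y down, z forward; pixel columns grow to the right and rows downward; lengths in mm; the calibration is good to about 2 mm. A picture is of the moment at which its call begins: read the wrist's pose just before it. get_calibration takes no time and is no camera call; for the wrist camera it gives the pose at the moment of the call.
- robot.close_job(): hands the job in; it is judged then, once.
The state is a dict: "time_s": time; "qpos": joint angles; "joint_velocities": joint speeds; "tau": joint torques, N m; "eef_pos": TCP position; "tool_rot": TCP orientation; "contact_force": force on the tool from outside, world axes, zero at the start; "ft_torque": the same for the moment, N m; "grip_width": finger opening in mm; "finger_force": force on a finger pad.
Only numpy, scipy, OpenCV 4.12 (cv2) and the standard library are available. Lean on these libraries where they do the work, as an engineer would, in place of code of your own. Each camera call takes 0.05 s, during which the arm holds its last target. There are 200 camera calls.

## Working session

There is one attempt and no reset: what is moved stays moved. The work goes in short steps, Python scripts to look and compute and a tool call to move; the robot and the scene stay as the last step left them, time stands still between calls to the robot, and variables do not carry over. Pictures are saved under pics/ and viewed, at most 17 in all, crops included, and the job is handed in when it is done.

Besides the shell and the picture viewer there is one more tool, called after "Request:" by a JSON object that holds its "name" and its "arguments", one argument or row to a line. play_rows: Moves the arm, as the interface text tells. Its arguments: {"type":"object","properties":{"deltas":{"type":"array"},"grip_force":{"type":"number"}},"required":["deltas"]}

```bash
mkdir -p pics; ls; python3 - <<'E'
from bench import robot
import cv2,numpy as np
s=robot.state(); print({k:np.round(v,3).tolist() for k,v in s.items()})
for n in ['top','side']:
    p,d=robot.grab_frame(n); cv2.imwrite(f'pics/{n}0.png',p[:,:,::-1]); np.savez(f'{n}0.npz',p=p,d=d)
    c=robot.get_calibration(n); print(n,{k:np.round(v,3).tolist() for k,v in c.items()}, (d>0).mean())
E
```

```text
pics
{'time_s': 0.0, 'qpos': [-1.314, 0.322, -0.07, 1.452, 0.023, 1.371, -0.057], 'joint_velocities': [0.001, -0.001, 0.0, -0.001, -0.001, -0.002, 0.002], 'tau': [0.001, -49.357, -0.382, -31.434, 0.013, 0.011, -0.0], 'eef_pos': [156.19, 630.369, 230.197], 'tool_rot': [-0.38, -3.118, 0.003], 'contact_force': [0.637, 0.127, -0.906], 'ft_torque': [0.035, 0.027, -0.032], 'finger_force': 0.0, 'grip_width': 85.178}
top {'mtx': [[431.362, 0.0, 316.809], [0.0, 431.362, 202.179], [0.0, 0.0, 1.0]], 'origin': [313.99, -17.672, 1245.433], 'attitude': [-2.11, 2.153, -0.159]} 0.99603125
side {'mtx': [[393.753, 0.0, 320.157], [0.0, 393.753, 199.879], [0.0, 0.0, 1.0]], 'origin': [316.678, -655.359, 659.688], 'attitude': [-2.263, 0.365, -0.14]} 0.996171875
```

View pics/top0.png

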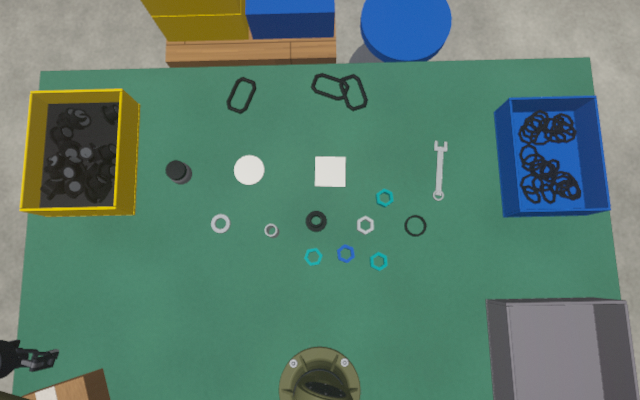

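View pics/side0.png

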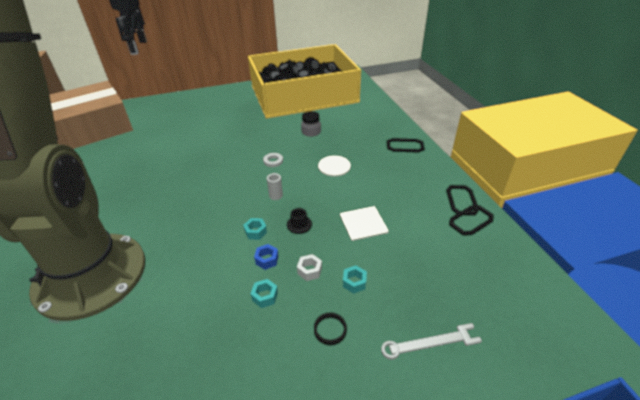

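Candidates (top view). Nut: light-grey hex (365,225) is the one; the turquoise hexes (385,197), (313,257), (379,261) and the blue hex (346,253) are look-alikes. Ring: (415,225) is round, unlike the long black loops at (241,95), (330,86) and (353,92). Washer (220,223) is wide, sleeve (271,230) narrow and tall in the side view. Bushing is at (316,221), round pad (249,170), square pad (330,171), jar (178,171), wrench (439,170).

```bash
cat > h.py <<'E'
import numpy as np,cv2
from scipy.spatial.transform import Rotation as R
def world(px,z,c):
    """cast pixels (N,2) onto plane z"""
    px=np.atleast_2d(px).astype(float); M=R.from_rotvec(c['attitude']).as_matrix()
    r=np.c_[px,np.ones(len(px))]@np.linalg.inv(c['mtx']).T@M.T
    o=np.array(c['origin']); return o+r*((z-o[2])/r[:,2:3])
def points(d,c):
    v,u=np.mgrid[:d.shape[0],:d.shape[1]]; M=R.from_rotvec(c['attitude']).as_matrix()
    r=np.c_[u.ravel(),v.ravel(),np.ones(u.size)]@np.linalg.inv(c['mtx']).T
    return ((r*d.reshape(-1,1))@M.T+np.array(c['origin'])).reshape(*d.shape,3)
E
python3 - <<'E'
from bench import robot
from h import *
z=np.load('top0.npz');p,d=z['p'],z['d'];c=robot.get_calibration('top')
P=points(d,c)
print('bench z',np.percentile(P[215:250,230:410,2],[5,50,95]))
hsv=cv2.cvtColor(p,cv2.COLOR_RGB2HSV)
bg=np.median(p[120:150,150:420].reshape(-1,3),0)
m=(np.abs(p.astype(int)-bg).max(2)>30).astype(np.uint8)
m[:,:150]=0;m[:,480:]=0;m[:150]=0;m[290:]=0
cs,_=cv2.findContours(m,cv2.RETR_EXTERNAL,cv2.CHAIN_APPROX_NONE)
H=dict(round=6,square=6,washer=12,sleeve=60,bushing=40,nut=24,ring=14,jar=60)
S=dict(round=(249,170),square=(330,171),washer=(220,223),sleeve=(271,230),bushing=(316,221),nut=(365,225),ring=(415,225),jar=(178,171))
for k in cs:
    if cv2.contourArea(k)<40: continue
    (x,y),r=cv2.minEnclosingCircle(k); n=min(S,key=lambda q:np.hypot(S[q][0]-x,S[q][1]-y))
    if np.hypot(S[n][0]-x,S[n][1]-y)>12: print('other',x,y,world((x,y),10,c)[0].round());continue
    h=H[n]/2 if n not in('round','square') else 6
    W=world(k[:,0],h,c); (X,Y),rr=cv2.minEnclosingCircle(W[:,:2].astype(np.float32))
    mm=np.zeros_like(m);cv2.drawContours(mm,[k],-1,1,-1); Z=P[mm>0][:,2]
    q=P[(mm>0)&(P[:,:,2]>H[n]-6)]
    print(n,'px',round(x,1),round(y,1),'xy',round(X,1),round(Y,1),'r',round(rr,1),'box',cv2.minAreaRect(W[:,:2].astype(np.float32)),'zpct',np.percentile(Z,[50,95]).round(1),'top mid',((q.min(0)+q.max(0))/2).round(1) if len(q) else 0)
E
```

```text
bench z [-3.99427971  0.18632977 23.88249408]
other 378.29412841796875 261.0 [ 343. -175.   10.]
other 312.8819580078125 256.4583435058594 [359.  10.  10.]
other 345.5 253.0 [367. -83.  10.]
sleeve px 271.1 230.1 xy 434.9 126.1 r 21.2 box ((436.657470703125, 126.45349884033203), (39.92717361450195, 36.89740753173828), 88.8248291015625) zpct [40.7 62.5] top mid [432.3 125.8  59.7]
ring px 414.9 225.3 xy 442.4 -285.2 r 32.0 box ((442.3232116699219, -284.4956359863281), (59.77973937988281, 62.51944351196289), 25.061006546020508) zpct [ 2.3 16.2] top mid [ 392.9 -165.6  626.8]
nut px 364.6 224.5 xy 447.3 -140.4 r 27.4 box ((447.2946472167969, -141.4691162109375), (45.90443801879883, 54.8071403503418), 88.03434753417969) zpct [20.2 27.2] top mid [392.2 -89.1 632.4]
washer px 220.0 223.0 xy 461.3 276.9 r 29.0 box ((462.40020751953125, 275.8577880859375), (55.7623291015625, 55.1871337890625), 1.1554418802261353) zpct [10.3 15.3] top mid [400.4 142.7 625.8]
bushing px 315.7 221.1 xy 459.2 -0.6 r 31.0 box ((459.45440673828125, 0.2486438751220703), (60.04176330566406, 57.51771545410156), 88.77839660644531) zpct [ 7.6 41.9] top mid [397.   -0.  639.9]
other 384.2755126953125 197.63604736328125 [ 525. -200.   10.]
jar px 178.0 172.0 xy 609.6 396.4 r 41.0 box ((611.4157104492188, 394.9227294921875), (81.89888763427734, 60.10723114013672), 50.85899353027344) zpct [58.1 63.4] top mid [474.5 202.7 649.8]
square px 330.0 171.0 xy 608.8 -44.9 r 63.3 box ((608.4789428710938, -43.76237869262695), (91.4481201171875, 90.61860656738281), 88.67285919189453) zpct [ 5.8 10.3] top mid [485.  -44.  622.7]
round px 248.7 169.5 xy 618.7 194.6 r 46.9 box ((618.5260620117188, 195.4717254638672), (90.29106140136719, 92.07645416259766), 45.003570556640625) zpct [ 5.8 10.4] top mid [490.3 112.3 622.8]
other 440.5 174.77999877929688 [ 589. -367.   10.]
```

```bash
python3 - <<'E'
import cv2,numpy as np
p=np.load('top0.npz')['p'][:,:,::-1]
cv2.imwrite('pics/crop1.png',cv2.resize(p[150:280,200:440],None,fx=3.3,fy=3.3,interpolation=cv2.INTER_CUBIC))
E
```

```text
(no output)
```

View pics/crop1.png

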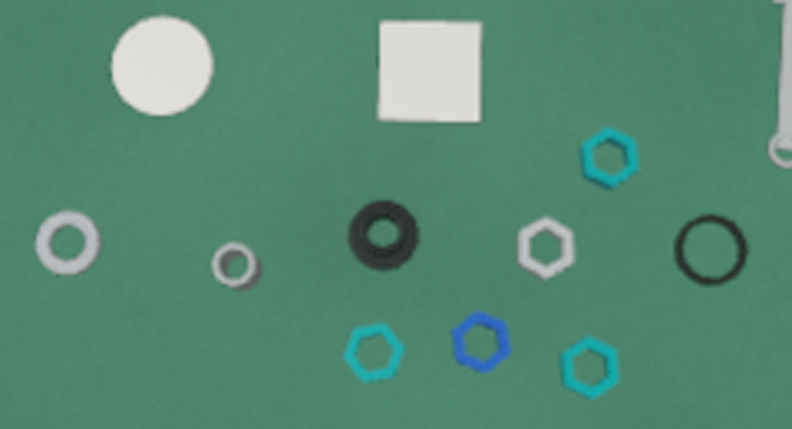

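The crop confirms it: the grey hex at crop (545,247), which is top-view (365,225), is the nut, and its flats face ±y. The other hexes are turquoise or blue. The pads measure 239.4 mm apart against 240, and sizes agree. I'll do the washer first.

Request:
{"name": "play_rows", "arguments": {
  "deltas": [
    [[0, 0, 0, 0, 0, -7, 8.5], [0, 0, 0, 0, 0, -7, 8.5], [-3.05, -3.54, 1, 0, 0, 0, 8.5], [-3.05, -3.54, 1, 0, 0, 0, 8.5], [-3.05, -3.54, 1, 0, 0, 0, 8.5], [-3.05, -3.54, 1, 0, 0, 0, 8.5], [-3.05, -3.54, 1, 0, 0, 0, 8.5], [-3.05, -3.54, 1, 0, 0, 0, 8.5], [-3.05, -3.54, 1, 0, 0, 0, 8.5], [-3.05, -3.54, 1, 0, 0, 0, 8.5], [-3.05, -3.54, 1, 0, 0, 0, 8.5], [-3.05, -3.54, 1, 0, 0, 0, 8.5]]
  ],
  "grip_force": 40
}}

```text
time_s: 1.3
eef_pos: [462.6, 275.7, 130.8]
tool_rot: [0.003, -3.142, -0.0]
contact_force: [0.5, 0.2, -1.3]
grip_width: 84.7
finger_force: 0.0
```

```bash
cat >> h.py <<'E'
def go(robot,x,y,z,yaw=0):
    """print tool-frame shift (cm) to target, and tool y yaw from world y (deg)"""
    s=robot.state(); T=R.from_rotvec(s['tool_rot']).as_matrix(); p=np.array(s['eef_pos'])
    ty=T[:,1]; a=np.degrees(np.arctan2(-ty[0],ty[1]))
    print('t',round(s['time_s'],2),'pos',p.round(1),'yaw',round(a,2),'tilt',np.degrees(T[:2,2]).round(2),'w',round(s['grip_width'],1),'F',np.round(s['contact_force'],1),'ff',round(s['finger_force'],1))
    print('shift cm',(T.T@(np.array([x,y,z])-p)/10).round(2),'world',(np.array([x,y,z])-p).round(1),'az',round(a-yaw,2))
E
python3 - <<'E'
from bench import robot
from h import *
go(robot,462,276.5,0)
p,d=robot.grab_frame('wrist');c=robot.get_calibration('wrist');cv2.imwrite('pics/w1.png',p[:,:,::-1])
m=(cv2.cvtColor(p,cv2.COLOR_RGB2HSV)[:,:,1]<60)&(p.min(2)>90)
cs,_=cv2.findContours(m.astype(np.uint8),cv2.RETR_EXTERNAL,cv2.CHAIN_APPROX_NONE)
for k in cs:
    if cv2.contourArea(k)>300:
        W=world(k[:,0],12,c)[:,:2].astype(np.float32);print(cv2.minEnclosingCircle(k),cv2.minEnclosingCircle(W))
E
```

```text
t 1.3 pos [462.6 275.7 130.8] yaw 0.1 tilt [-0.    0.01] w 84.7 F [ 0.5  0.2 -1.3] ff 0.0
shift cm [ 0.06  0.08 13.08] world [  -0.6    0.8 -130.8] az 0.1
((249.8076934814453, 321.9615478515625), 36.86418914794922) ((609.6650390625, 190.083251953125), 41.219364166259766)
((24.615385055541992, 319.0), 44.44013977050781) ((604.647705078125, -37.965675354003906), 59.2120475769043)
((431.5, 274.0), 30.79376792907715) ((551.8231201171875, 375.76177978515625), 34.174678802490234)
((203.5, 274.0), 30.79376792907715) ((550.9336547851562, 152.87298583984375), 34.56742477416992)
((317.2519226074219, 187.68702697753906), 31.96155548095703) ((464.4586181640625, 265.04791259765625), 28.62017822265625)
((125.67559814453125, 162.30406188964844), 44.532981872558594) ((441.6162109375, 98.08380889892578), 40.60496520996094)
```

View pics/w1.png

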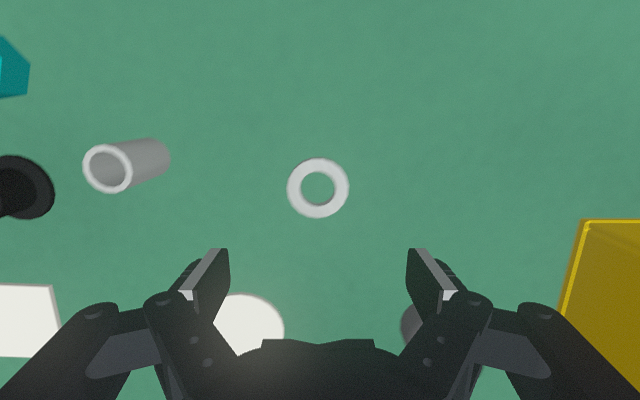

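The wrist picture shows the washer at (317,187), centred between the fingertips at columns 203 and 431. Its ray gives y=265 against 276.5 from the top view, so I'll check the wrist calibration.

```bash
python3 - <<'E'
from bench import robot
from h import *
go(robot,462,276.5,0)
c=robot.get_calibration('wrist');print({k:np.round(v,4).tolist() for k,v in c.items()}); print(R.from_rotvec(c['attitude']).as_matrix().round(4))
p,d=robot.grab_frame('wrist')
P=points(d,c); print('washer pts',P[187,292:296].round(1),P[187,340:345].round(1),'bench',P[100,200].round(1),P[100,500].round(1),P[50,320].round(1),P[230,320].round(1))
t=np.load('top0.npz');Pt=points(t['d'],robot.get_calibration('top'))
for uv in [(160,150),(300,150),(400,150),(420,250),(300,240),(160,260)]: print(uv,Pt[uv[1]-3:uv[1]+4,uv[0]-3:uv[0]+4].reshape(-1,3).mean(0).round(1))
E
```

```text
t 1.35 pos [467.9 266.5 129.3] yaw -0.51 tilt [ 0.11 -0.36] w 84.5 F [ 3.4 -6.6 -0.7] ff 0.0
shift cm [ 0.63  1.08 12.92] world [  -5.9   10.  -129.3] az -0.51
{'mtx': [[301.4061, 0.0, 317.5331], [0.0, 301.4061, 197.6349], [0.0, 0.0, 1.0]], 'origin': [396.0007, 267.7242, 272.0042], 'attitude': [2.0707, 2.0559, 0.2913]}
[[ 0.0082  0.9587  0.2843]
 [ 0.9999 -0.0059 -0.0088]
 [-0.0068  0.2843 -0.9587]]
washer pts [[466.3 241.4  -0.6]
 [466.2 242.4   0. ]
 [465.8 243.5   1.6]
 [465.8 244.4   1.5]] [[ 4.665e+02  2.862e+02 -3.000e-01]
 [ 4.664e+02  2.871e+02  3.000e-01]
 [ 4.662e+02  2.880e+02  9.000e-01]
 [ 4.664e+02  2.890e+02  1.000e-01]
 [ 4.664e+02  2.899e+02  5.000e-01]] bench [388.4 165.3   1.4] [3.905e+02 4.219e+02 1.000e-01] [350.  268.3  -0.6] [508.9 267.3   1.5]
(160, 150) [685.8 462.9  -0. ]
(300, 150) [675.9  42.8  -0. ]
(400, 150) [ 668.8 -254.8    0.8]
(420, 250) [ 371.9 -297.1    0.4]
(300, 240) [ 4.075e+02  4.630e+01 -4.000e-01]
(160, 260) [358.3 450.3  -0.7]
```

The arm was still overshooting when I took that calibration, so moves need rows to settle. I'll settle and recheck.

Request:
{"name": "play_rows", "arguments": {
  "deltas": [
    [[0, 0, 0, 0, 0, 0, 8.5], [0, 0, 0, 0, 0, 0, 8.5], [0, 0, 0, 0, 0, 0, 8.5], [0, 0, 0, 0, 0, 0, 8.5]]
  ]
}}

```text
time_s: 1.8
eef_pos: [461.1, 278.8, 131.5]
tool_rot: [-0.007, 3.141, 0.001]
contact_force: [-1.2, 0.1, 1.0]
grip_width: 84.7
finger_force: 0.0
```

```bash
cat > wl.py <<'E'
from bench import robot
from h import *
def look(zp,x,y,dark=False,save=None):
    """wrist centre of the blob nearest (x,y), cast on z=zp"""
    c=robot.get_calibration('wrist'); p,d=robot.grab_frame('wrist')
    if save: cv2.imwrite(save,p[:,:,::-1])
    m=(p.max(2)<75) if dark else (cv2.cvtColor(p,cv2.COLOR_RGB2HSV)[:,:,1]<60)&(p.min(2)>90)
    cs,_=cv2.findContours(m.astype(np.uint8),cv2.RETR_EXTERNAL,cv2.CHAIN_APPROX_NONE)
    for k in cs:
        if cv2.contourArea(k)>300:
            W=world(k[:,0],zp,c)[:,:2].astype(np.float32);q,r=cv2.minEnclosingCircle(W)
            if np.hypot(q[0]-x,q[1]-y)<40: print('wrist',np.round(q,1),round(r,1),'rect',np.round(np.hstack(cv2.minAreaRect(W)),1))
E
python3 -c "
from wl import *
go(robot,462,276.5,0);look(12,462,276)"
```

```text
t 1.8 pos [461.1 278.8 131.5] yaw 0.24 tilt [0.01 0.03] w 84.7 F [-1.2  0.1  1. ] ff 0.0
shift cm [-0.09 -0.24 13.15] world [   0.9   -2.3 -131.5] az 0.24
wrist [457.7 276.2] 28.3 rect [4.576e+02 2.766e+02 5.570e+01 5.490e+01 3.000e-01]
```

Request:
{"name": "play_rows", "arguments": {
  "deltas": [
    [[0.1, -0.15, 4, 0, 0, 0, 8.5], [0, 0, 4, 0, 0, 0, 8.5], [0, 0, 3, 0, 0, 0, 8.5], [0, 0, 1.5, 0, 0, 0, 8.5], [0, 0, 0.4, 0, 0, 0, 8.5], [0, 0, 0, 0, 0, 0, 8.5], [0, 0, 0, 0, 0, 0, 4.5], [0, 0, 0, 0, 0, 0, 4.5], [0, 0, 0, 0, 0, 0, 4.5], [0, 0, 0, 0, 0, 0, 4.5], [0, 0, 0, 0, 0, 0, 4.5]]
  ],
  "grip_force": 40
}}

```text
time_s: 2.95
eef_pos: [461.8, 276.7, 4.5]
tool_rot: [-0.002, 3.14, 0.003]
contact_force: [-1.7, -1.3, 7.2]
grip_width: 53.2
finger_force: 40.4
```

Request:
{"name": "play_rows", "arguments": {
  "deltas": [
    [[0, 0, 0, 0, 0, 0, 8], [0, 0, 0, 0, 0, 0, 8], [0, 0, 0, 0, 0, 0, 8], [0, 0, 0.3, 0, 0, 0, 8], [0, 0, 0.3, 0, 0, 0, 8], [0, 0, 0, 0, 0, 0, 4.5], [0, 0, 0, 0, 0, 0, 4.5], [0, 0, 0, 0, 0, 0, 4.5], [0, 0, 0, 0, 0, 0, 4.5], [0, 0, 0, 0, 0, 0, 4.5]]
  ]
}}

```text
time_s: 3.95
eef_pos: [460.8, 275.9, -3.5]
tool_rot: [0.002, -3.142, -0.0]
contact_force: [-0.6, -0.3, 3.7]
grip_width: 54.6
finger_force: 42.3
```

```bash
python3 -c "
from wl import *
go(robot,608.6,-44.2,80);p,d=robot.grab_frame('wrist');cv2.imwrite('pics/w2.png',p[:,:,::-1])"
```

```text
t 3.95 pos [460.8 275.9  -3.5] yaw 0.09 tilt [-0.  0.] w 54.6 F [-0.6 -0.3  3.7] ff 42.3
shift cm [-14.72 -32.04  -8.35] world [ 147.8 -320.1   83.5] az 0.09
```

View pics/w2.png

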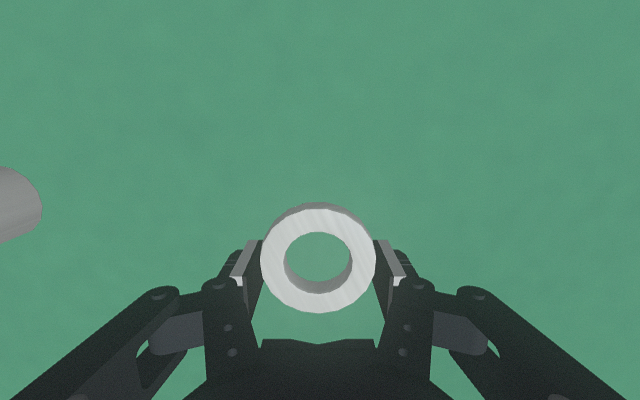

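The washer is held squarely, centre at (318,257) between the pads. Now to the square pad.

Request:
{"name": "play_rows", "arguments": {
  "deltas": [
    [[0, 0, -2, 0, 0, 0, 4.5], [0, 0, -4, 0, 0, 0, 4.5], [-1, -2, -2, 0, 0, 0, 4.5], [-2, -4.3, 0, 0, 0, 0, 4.5], [-2, -4.3, 0, 0, 0, 0, 4.5], [-2, -4.3, 0, 0, 0, 0, 4.5], [-2, -4.3, 0, 0, 0, 0, 4.5], [-2, -4.3, 0, 0, 0, 0, 4.5], [-2, -4.3, 0, 0, 0, 0, 4.5], [-1.2, -2.8, 0, 0, 0, 0, 4.5], [-0.6, -1.4, 0, 0, 0, 0, 4.5], [0, 0, 0, 0, 0, 0, 4.5]]
  ]
}}

```text
time_s: 5.2
eef_pos: [609.3, -46.3, 75.7]
tool_rot: [-0.003, -3.141, 0.002]
contact_force: [-0.4, -0.1, -1.6]
grip_width: 54.7
finger_force: 43.0
```

Request:
{"name": "play_rows", "arguments": {
  "deltas": [
    [[0, 0, 0, 0, 0, 0, 4.5], [0, 0, 0, 0, 0, 0, 4.5], [0, 0, 0, 0, 0, 0, 4.5]]
  ]
}}

```text
time_s: 5.5
eef_pos: [609.0, -41.3, 76.2]
tool_rot: [0.008, -3.141, -0.002]
contact_force: [0.6, -0.3, -1.9]
grip_width: 54.2
finger_force: 43.0
```

```bash
python3 -c "
from wl import *
go(robot,608.6,-44.2,3)"
```

```text
t 5.5 pos [609.  -41.3  76.2] yaw 0.28 tilt [-0.02  0.07] w 54.2 F [ 0.6 -0.3 -1.9] ff 43.0
shift cm [ 0.04 -0.3   7.32] world [ -0.4  -2.9 -73.2] az 0.28
```

Request:
{"name": "play_rows", "arguments": {
  "deltas": [
    [[0, -0.1, 3, 0, 0, 0, 4.5], [0, 0, 2.5, 0, 0, 0, 4.5], [0, 0, 1, 0, 0, 0, 4.5], [0, 0, 0.4, 0, 0, 0, 4.5], [0, 0, 0.3, 0, 0, 0, 4.5], [0, 0, 0, 0, 0, 0, 4.5], [0, 0, 0, 0, 0, 0, 4.5]]
  ]
}}

```text
time_s: 6.2
eef_pos: [610.2, -44.8, 5.4]
tool_rot: [-0.002, 3.14, 0.0]
contact_force: [0.3, 1.3, -1.2]
grip_width: 54.2
finger_force: 43.0
```

Request:
{"name": "play_rows", "arguments": {
  "deltas": [
    [[0, 0, 0.2, 0, 0, 0, 4.5], [0, 0, 0, 0, 0, 0, 5.6], [0, 0, 0, 0, 0, 0, 7.5], [0, 0, 0, 0, 0, 0, 8.5], [0, 0, -1, 0, 0, 0, 8.5], [0, 0, -3, 0, 0, 0, 8.5], [0, 0, -4, 0, 0, 0, 8.5], [3, -1.8, 0, 0, 0, 0, 8.5], [4, -2.4, 0, 0, 0, 0, 8.5], [4, -2.4, 0, 0, 0, 0, 8.5], [3.2, -2, 0, 0, 0, 0, 8.5], [1.9, -1.1, 0, 0, 0, 0, 8.5]]
  ]
}}

```text
time_s: 7.4
eef_pos: [446.0, -144.0, 83.0]
tool_rot: [0.002, 3.141, 0.001]
contact_force: [0.1, -0.4, 0.7]
grip_width: 84.7
finger_force: 0.0
```

Request:
{"name": "play_rows", "arguments": {
  "deltas": [
    [[0, 0, 0, 0, 0, 0, 8.5], [0, 0, 0, 0, 0, 0, 8.5], [0, 0, 0, 0, 0, 0, 8.5], [0, 0, 0, 0, 0, 0, 8.5]]
  ]
}}

```text
time_s: 7.8
eef_pos: [449.6, -141.4, 82.5]
tool_rot: [-0.005, 3.141, -0.0]
contact_force: [0.7, 0.2, 0.4]
grip_width: 84.7
finger_force: 0.0
```

```bash
cat > tl.py <<'E'
from bench import robot
from h import *
def top(items,save=None):
    """items: (name,u,v,z,kind); blob nearest pixel cast at z"""
    p,d=robot.grab_frame('top'); c=robot.get_calibration('top')
    if save: cv2.imwrite(save,p[:,:,::-1])
    pi=p.astype(int); sat=cv2.cvtColor(p,cv2.COLOR_RGB2HSV)[:,:,1]
    M=dict(dark=p.max(2)<80,light=(sat<60)&(p.min(2)>110),grey=(sat<50)&(p.max(2)>90)&(p.max(2)<205))
    for n,u,v,z,k in items:
        cs,_=cv2.findContours(M[k].astype(np.uint8),cv2.RETR_EXTERNAL,cv2.CHAIN_APPROX_NONE)
        cs=[(cv2.minEnclosingCircle(q),q) for q in cs if cv2.contourArea(q)>30]
        (e,r),q=min(cs,key=lambda t:np.hypot(t[0][0][0]-u,t[0][0][1]-v))
        W=world(q[:,0],z,c)[:,:2].astype(np.float32); b=cv2.minAreaRect(W)
        print(n,'px',np.round(e,1),'circ',np.round(np.hstack(cv2.minEnclosingCircle(W)),1),'rect',np.round(np.hstack(b),1))
E
python3 -c "
from wl import *
from tl import top
go(robot,447.3,-141,-2);look(24,447,-141)
top([('washer',330,171,18,'grey'),('nut',365,225,24,'light')],'pics/t2.png')
import numpy as np
"
```

```text
t 7.8 pos [ 449.6 -141.4   82.5] yaw 0.18 tilt [ 0.03 -0.02] w 84.7 F [0.7 0.2 0.4] ff 0.0
shift cm [0.23 0.05 8.45] world [ -2.3   0.4 -84.5] az 0.18
wrist [ 442.7 -140.1] 28.4 rect [ 442.7 -140.    46.4   56.7   88.4]
washer px [330.  170.1] circ [607.6 -44.8  29.2] rect [607.  -44.8  52.6  56.8  88.7]
nut px [330. 171.] circ [604.5 -44.5  62.4] rect [604.2 -43.4  90.1  89.3  88.7]
```

Request:
{"name": "play_rows", "arguments": {
  "deltas": [
    [[0.2, 0.05, 3.5, 0, 0, -1, 8.5], [0, 0, 3, 0, 0, 0, 8.5], [0, 0, 1.2, 0, 0, 0, 8.5], [0, 0, 0.4, 0, 0, 0, 8.5], [0, 0, 0, 0, 0, 0, 8.5], [0, 0, 0, 0, 0, 0, 4], [0, 0, 0, 0, 0, 0, 4], [0, 0, 0, 0, 0, 0, 4], [0, 0, 0, 0, 0, 0, 4], [0, 0, 0, 0, 0, 0, 4], [0, 0, 0, 0, 0, 0, 4]]
  ]
}}

```text
time_s: 9.0
eef_pos: [447.6, -141.6, 2.6]
tool_rot: [-0.03, 3.139, 0.001]
contact_force: [-1.6, 1.6, 5.1]
grip_width: 45.4
finger_force: 40.8
```

```bash
python3 -c "
from wl import *
go(robot,607,-44.5,85);p,d=robot.grab_frame('wrist');cv2.imwrite('pics/w3.png',p[:,:,::-1])"
```

```text
t 9.0 pos [ 447.6 -141.6    2.6] yaw 1.09 tilt [0.13 0.02] w 45.4 F [-1.6  1.6  5.1] ff 40.8
shift cm [-16.14   9.41  -8.2 ] world [159.4  97.1  82.4] az 1.09
```

View pics/w3.png

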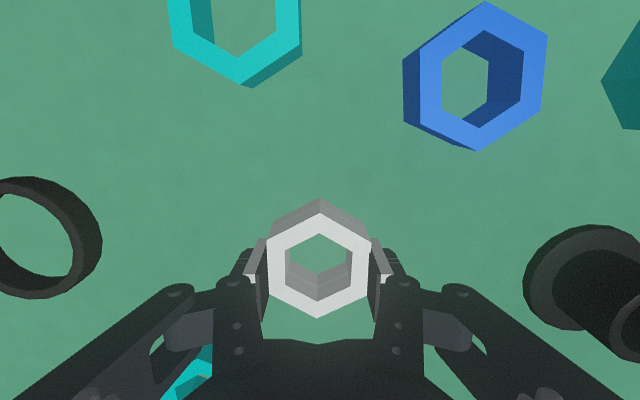

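Grey nut held on its flats, centre at (318,267), the blue and turquoise ones untouched. Now onto the washer.

Request:
{"name": "play_rows", "arguments": {
  "deltas": [
    [[0, 0, -2, 0, 0, 0, 4], [0, 0, -4, 0, 0, 0, 4], [-1, 0.6, -2, 0, 0, 0, 4], [-3, 1.8, 0, 0, 0, 0, 4], [-4, 2.3, 0, 0, 0, 0, 4], [-4, 2.3, 0, 0, 0, 0, 4], [-2.5, 1.5, 0, 0, 0, 0, 4], [-1.2, 0.7, 0, 0, 0, 0, 4], [-0.5, 0.2, 0, 0, 0, 0, 4], [0, 0, 0, 0, 0, 0, 4], [0, 0, 0, 0, 0, 0, 4], [0, 0, 0, 0, 0, 0, 4]]
  ]
}}

```text
time_s: 10.25
eef_pos: [605.6, -46.0, 81.4]
tool_rot: [0.026, -3.141, 0.0]
contact_force: [-0.1, 0.4, -1.3]
grip_width: 45.2
finger_force: 42.3
```

```bash
python3 -c "
from wl import *
go(robot,607.6,-44.6,21.5)"
```

```text
t 10.25 pos [605.6 -46.   81.4] yaw 0.96 tilt [-0.03 -0.  ] w 45.2 F [-0.1  0.4 -1.3] ff 42.3
shift cm [-0.21  0.14  5.99] world [  2.    1.4 -59.9] az 0.96
```

Request:
{"name": "play_rows", "arguments": {
  "deltas": [
    [[-0.1, 0.1, 2.5, 0, 0, 0, 4], [0, 0, 2, 0, 0, 0, 4], [0, 0, 1, 0, 0, 0, 4], [0, 0, 0.3, 0, 0, 0, 4], [0, 0, 0.1, 0, 0, 0, 4], [0, 0, 0, 0, 0, 0, 4], [0, 0, 0, 0, 0, 0, 4]]
  ]
}}

```text
time_s: 10.95
eef_pos: [608.5, -43.6, 23.4]
tool_rot: [-0.03, 3.14, 0.0]
contact_force: [-0.1, 0.0, -2.0]
grip_width: 45.2
finger_force: 42.2
```

Request:
{"name": "play_rows", "arguments": {
  "deltas": [
    [[0, 0, 0.25, 0, 0, 0, 4], [0, 0, 0, 0, 0, 0, 4], [0, 0, 0, 0, 0, 0, 4.8], [0, 0, 0, 0, 0, 0, 6.5], [0, 0, 0, 0, 0, 0, 8], [0, 0, -1, 0, 0, 0, 8.5], [0, 0, -3, 0, 0, 0, 8.5], [1.8, 0.4, -3, 0, 0, 0, 8.5], [4, 1.3, 0, 0, 0, 0, 8.5], [4, 1.3, 0, 0, 0, 0, 8.5], [3.3, 0.9, 0, 0, 0, 0, 8.5], [1.8, 0.5, 0, 0, 0, 0, 8.5]]
  ]
}}

```text
time_s: 12.15
eef_pos: [455.3, -1.6, 90.2]
tool_rot: [0.031, -3.141, -0.002]
contact_force: [1.0, 0.6, 0.1]
grip_width: 84.9
finger_force: 0.0
```

Request:
{"name": "play_rows", "arguments": {
  "deltas": [
    [[0, 0, 0, 0, 0, 0, 8.5], [0, 0, 0, 0, 0, 0, 8.5], [0, 0, 0, 0, 0, 0, 8.5], [0, 0, 0, 0, 0, 0, 8.5]]
  ]
}}

```text
time_s: 12.55
eef_pos: [458.9, -2.8, 90.0]
tool_rot: [-0.029, 3.141, -0.001]
contact_force: [0.9, 0.3, -0.3]
grip_width: 84.7
finger_force: 0.0
```

```bash
python3 -c "
from wl import *
from tl import top
go(robot,459.3,0,10)
top([('washer',330,171,18,'grey'),('sleeve',271,230,60,'light')],'pics/t3.png')
p=cv2.imread('pics/t3.png');cv2.imwrite('pics/t3c.png',cv2.resize(p[140:240,220:420],None,fx=4,fy=4,interpolation=cv2.INTER_CUBIC))
"
```

```text
t 12.55 pos [458.9  -2.8  90. ] yaw 1.05 tilt [ 0.04 -0.03] w 84.7 F [ 0.9  0.3 -0.3] ff 0.0
shift cm [-0.04  0.28  8.  ] world [  0.4   2.8 -80. ] az 1.05
washer px [328.7 175. ] circ [594.3 -41.4  44.3] rect [606.  -48.5  83.7  56.5  58.9]
sleeve px [270.6 229.6] circ [433.3 124.   18.9] rect [433.7 124.3  35.6  34.9  44.3]
```

View pics/t3c.png

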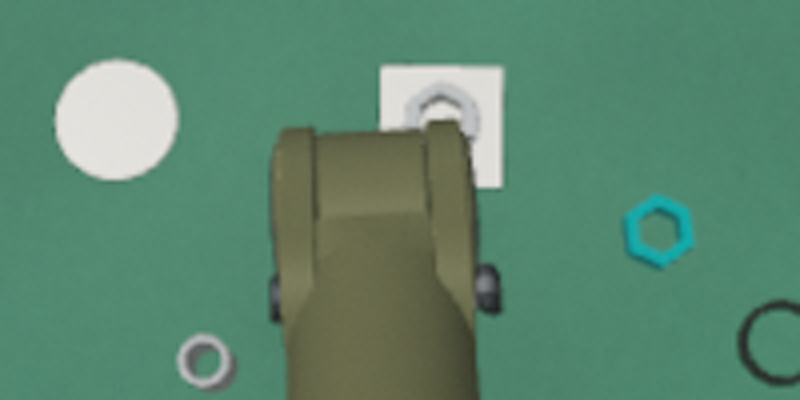

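The arm hides part of it, but the nut appears on the washer at crop (443,115). Next the bushing.

Request:
{"name": "play_rows", "arguments": {
  "deltas": [
    [[0, 0.2, 3, 0, 0, 0, 8.5], [0, 0, 3, 0, 0, 0, 8.5], [0, 0, 1.2, 0, 0, 0, 8.5], [0, 0, 0.4, 0, 0, 0, 8.5], [0, 0, 0.2, 0, 0, 0, 8.5], [0, 0, 0, 0, 0, 0, 3.5], [0, 0, 0, 0, 0, 0, 3.5], [0, 0, 0, 0, 0, 0, 3.5], [0, 0, 0, 0, 0, 0, 3.5], [0, 0, 0, 0, 0, 0, 3.5], [0, 0, 0, 0, 0, 0, 3.5]]
  ],
  "grip_force": 30
}}

```text
time_s: 13.7
eef_pos: [458.6, -0.3, 12.8]
tool_rot: [-0.03, 3.14, 0.001]
contact_force: [-1.5, -0.4, 5.9]
grip_width: 39.6
finger_force: 30.1
```

```bash
python3 -c "
from wl import *
go(robot,618.6,195,90);p,d=robot.grab_frame('wrist');cv2.imwrite('pics/w4.png',p[:,:,::-1])"
```

```text
t 13.7 pos [ 4.586e+02 -3.000e-01  1.280e+01] yaw 1.08 tilt [0.08 0.03] w 39.6 F [-1.5 -0.4  5.9] ff 30.1
shift cm [-16.38  19.22  -7.68] world [160.  195.3  77.2] az 1.08
```

View pics/w4.png

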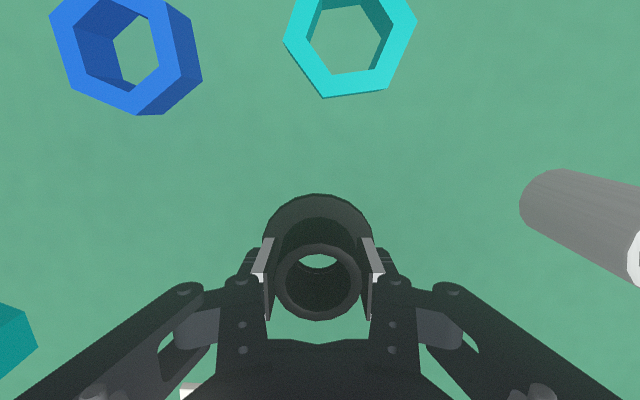

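Bushing held by the barrel, centre near (318,283). Now to the round pad.

Request:
{"name": "play_rows", "arguments": {
  "deltas": [
    [[0, 0, -2, 0, 0, 0, 3.5], [0, 0, -4, 0, 0, 0, 3.5], [-1.4, 1.6, -1.5, 0, 0, 0, 3.5], [-3, 3.5, 0, 0, 0, 0, 3.5], [-3, 3.5, 0, 0, 0, 0, 3.5], [-3, 3.5, 0, 0, 0, 0, 3.5], [-3, 3.5, 0, 0, 0, 0, 3.5], [-2, 2.4, 0, 0, 0, 0, 3.5], [-1, 1.2, 0, 0, 0, 0, 3.5], [0, 0, 0, 0, 0, 0, 3.5], [0, 0, 0, 0, 0, 0, 3.5], [0, 0, 0, 0, 0, 0, 3.5]]
  ]
}}

```text
time_s: 14.95
eef_pos: [617.6, 193.0, 86.8]
tool_rot: [0.027, -3.141, 0.001]
contact_force: [-0.7, -0.3, -0.8]
grip_width: 39.6
finger_force: 30.6
```

```bash
python3 -c "
from wl import *
go(robot,618.6,195,20)"
```

```text
t 14.95 pos [617.6 193.   86.8] yaw 1.0 tilt [-0.03 -0.04] w 39.6 F [-0.7 -0.3 -0.8] ff 30.6
shift cm [-0.11  0.2   6.68] world [  1.    2.  -66.8] az 1.0
```

Request:
{"name": "play_rows", "arguments": {
  "deltas": [
    [[-0.1, 0.1, 3, 0, 0, 0, 3.5], [0, 0, 2, 0, 0, 0, 3.5], [0, 0, 1, 0, 0, 0, 3.5], [0, 0, 0.4, 0, 0, 0, 3.5], [0, 0, 0.3, 0, 0, 0, 3.5], [0, 0, 0, 0, 0, 0, 3.5], [0, 0, 0, 0, 0, 0, 3.5]]
  ]
}}

```text
time_s: 15.65
eef_pos: [619.8, 195.9, 20.9]
tool_rot: [-0.03, 3.14, 0.001]
contact_force: [-0.0, -0.0, 0.2]
grip_width: 39.4
finger_force: 30.6
```

Request:
{"name": "play_rows", "arguments": {
  "deltas": [
    [[0, 0, 0.2, 0, 0, 0, 3.5], [0, 0, 0, 0, 0, 0, 3.5], [0, 0, 0, 0, 0, 0, 4.2], [0, 0, 0, 0, 0, 0, 6.5], [0, 0, 0, 0, 0, 0, 8.5], [0, 0, -1, 0, 0, 0, 8.5], [0, 0, -3, 0, 0, 0, 8.5], [0, 0, -4, 0, 0, 0, 8.5], [1.2, -3, -1, 0, 0, 0, 8.5], [1.6, -4.5, 0, 0, 0, 0, 8.5], [1.6, -4.5, 0, 0, 0, 0, 8.5], [1.6, -4.5, 0, 0, 0, 0, 8.5]]
  ]
}}

```text
time_s: 16.85
eef_pos: [561.9, 28.1, 108.9]
tool_rot: [-0.031, 3.14, 0.001]
contact_force: [0.5, 0.1, 0.3]
grip_width: 84.9
finger_force: 0.0
```

Request:
{"name": "play_rows", "arguments": {
  "deltas": [
    [[1.6, -4.5, 0, 0, 0, 0, 8.5], [1.6, -4.5, 0, 0, 0, 0, 8.5], [1.6, -4.5, 0, 0, 0, 0, 8.5], [1.6, -4.5, 0, 0, 0, 0, 8.5], [1.6, -4.5, 0, 0, 0, 0, 8.5], [1.3, -4, 0, 0, 0, 0, 8.5], [1, -3, 0, 0, 0, 0, 8.5], [0.5, -1.5, 0, 0, 0, 0, 8.5], [0, 0, 0, 0, 0, 0, 8.5], [0, 0, 0, 0, 0, 0, 8.5], [0, 0, 0, 0, 0, 0, 8.5], [0, 0, 0, 0, 0, 0, 8.5]]
  ]
}}

```text
time_s: 18.05
eef_pos: [461.0, -280.7, 107.8]
tool_rot: [-0.034, 3.141, 0.001]
contact_force: [-0.4, -0.1, -0.0]
grip_width: 84.8
finger_force: 0.0
```

```bash
python3 -c "
from wl import *
from tl import top
go(robot,442.4,-285,-4);look(14,442,-285,True)
top([('bushing',249,170,13,'dark'),('ring',415,225,7,'dark'),('washer+nut',330,171,30,'grey'),('round',249,170,6,'light')],'pics/t4.png')
p=cv2.imread('pics/t4.png');cv2.imwrite('pics/t4c.png',cv2.resize(p[130:240,220:440],None,fx=3.6,fy=3.6,interpolation=cv2.INTER_CUBIC))
"
```

```text
t 18.05 pos [ 461.  -280.7  107.8] yaw 1.24 tilt [0.01 0.04] w 84.8 F [-0.4 -0.1 -0. ] ff 0.0
shift cm [ 1.87 -0.39 11.18] world [ -18.6   -4.3 -111.8] az 1.24
wrist [ 439.8 -284.8] 30.7 rect [ 439.7 -285.1   60.3   59.6    1.3]
bushing px [248.4 167.6] circ [622.6 194.8  28.7] rect [622.6 194.4  56.3  51.3  88.7]
ring px [431.5 196. ] circ [ 528.3 -338.9  131. ] rect [ 542.1 -317.1   82.9  261.8   57.7]
washer+nut px [329.9 170.3] circ [604.7 -44.5  28.9] rect [604.1 -44.6  52.   56.3  88.7]
round px [248.8 169.5] circ [618.6 194.5  46.8] rect [619.8 194.1  91.3  89.    0. ]
```

View pics/t4c.png

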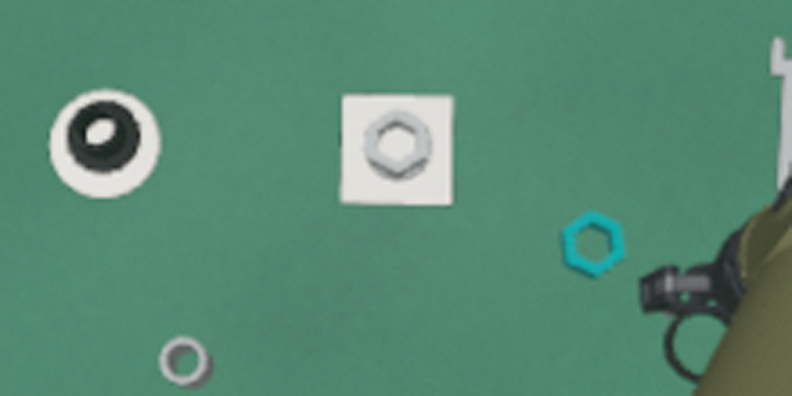

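The nut sits centred on the washer at crop (397,143) and the bushing is on the round pad at (103,137), about 4 mm off centre, which is inside tolerance. Next the ring.

Request:
{"name": "play_rows", "arguments": {
  "deltas": [
    [[2.1, -0.4, 2, 0, 0, 0, 8.5], [0, 0, 3, 0, 0, 0, 8.5], [0, 0, 3, 0, 0, 0, 8.5], [0, 0, 1.5, 0, 0, 0, 8.5], [0, 0, 0.8, 0, 0, 0, 8.5], [0, 0, 0.5, 0, 0, 0, 8.5], [0, 0, 0.2, 0, 0, 0, 8.5], [0, 0, 0, 0, 0, 0, 8.5]]
  ],
  "grip_force": 25
}}

```text
time_s: 18.95
eef_pos: [439.9, -287.1, -1.5]
tool_rot: [-0.03, 3.14, -0.001]
contact_force: [0.4, 0.9, 1.1]
grip_width: 85.2
finger_force: 0.0
```

```bash
python3 -c "
from wl import *
go(robot,440,-285,-3)"
```

```text
t 18.95 pos [ 439.9 -287.1   -1.5] yaw 1.1 tilt [ 0.07 -0.02] w 85.2 F [0.4 0.9 1.1] ff 0.0
shift cm [-0.01  0.21  0.15] world [ 0.1  2.1 -1.5] az 1.1
```

Request:
{"name": "play_rows", "arguments": {
  "deltas": [
    [[0, 0.15, 0.1, 0, 0, 0, 8.5], [0, 0, 0, 0, 0, 0, 5.5], [0, 0, 0, 0, 0, 0, 5.5], [0, 0, 0, 0, 0, 0, 5.5], [0, 0, 0, 0, 0, 0, 5.5], [0, 0, 0, 0, 0, 0, 5.5], [0, 0, 0, 0, 0, 0, 5.5]]
  ]
}}

```text
time_s: 19.65
eef_pos: [439.6, -285.3, -2.3]
tool_rot: [-0.03, 3.141, 0.001]
contact_force: [-1.0, 0.7, 4.4]
grip_width: 60.2
finger_force: 26.4
```

```bash
python3 -c "
from wl import *
go(robot,622,195,110);p,d=robot.grab_frame('wrist');cv2.imwrite('pics/w5.png',p[:,:,::-1])"
```

```text
t 19.65 pos [ 439.6 -285.3   -2.3] yaw 1.08 tilt [0.05 0.02] w 60.2 F [-1.   0.7  4.4] ff 26.4
shift cm [-19.15  47.68 -11.2 ] world [182.4 480.3 112.3] az 1.08
```

View pics/w5.png

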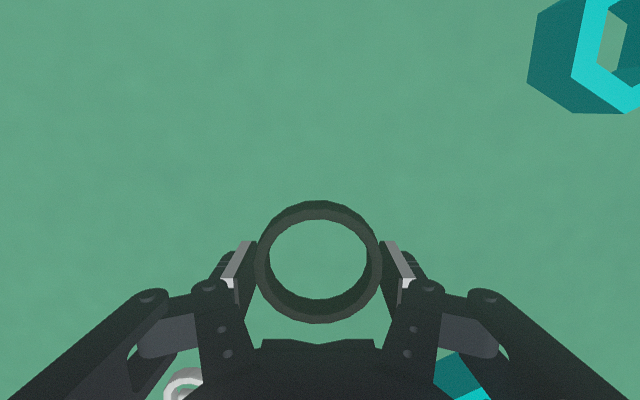

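Ring held level, centre about (319,261). Lift and carry it.

Request:
{"name": "play_rows", "arguments": {
  "deltas": [
    [[0, 0, -2, 0, 0, 0, 5.5], [0, 0, -4, 0, 0, 0, 5.5], [0, 0, -4, 0, 0, 0, 5.5], [-1, 2.5, -1, 0, 0, 0, 5.5], [-1.5, 4, 0, 0, 0, 0, 5.5], [-1.5, 4, 0, 0, 0, 0, 5.5], [-1.5, 4, 0, 0, 0, 0, 5.5], [-1.5, 4, 0, 0, 0, 0, 5.5], [-1.5, 4, 0, 0, 0, 0, 5.5], [-1.5, 4, 0, 0, 0, 0, 5.5], [-1.5, 4, 0, 0, 0, 0, 5.5], [-1.5, 4, 0, 0, 0, 0, 5.5]]
  ]
}}

```text
time_s: 20.9
eef_pos: [563.0, 63.8, 107.1]
tool_rot: [-0.03, 3.141, 0.0]
contact_force: [0.9, -0.2, 0.1]
grip_width: 60.4
finger_force: 27.6
```

Request:
{"name": "play_rows", "arguments": {
  "deltas": [
    [[-1.5, 4, 0, 0, 0, 0, 5.5], [-1.5, 3, 0, 0, 0, 0, 5.5], [-1.5, 2, 0, 0, 0, 0, 5.5], [0, 0, 0, 0, 0, 0, 5.5], [0, 0, 0, 0, 0, 0, 5.5], [0, 0, 0, 0, 0, 0, 5.5], [0, 0, 0, 0, 0, 0, 5.5], [0, 0, 0, 0, 0, 0, 5.5]]
  ]
}}

```text
time_s: 21.7
eef_pos: [605.8, 151.8, 107.1]
tool_rot: [-0.027, 3.141, 0.0]
contact_force: [0.4, -0.3, -0.0]
grip_width: 60.6
finger_force: 27.6
```

```bash
python3 - <<'E'
from wl import *
go(robot,622.6,195,80)
c=robot.get_calibration('wrist');p,d=robot.grab_frame('wrist');cv2.imwrite('pics/w6.png',p[:,:,::-1])
P=points(d,c);s=robot.state();e=np.array(s['eef_pos'])
near=np.hypot(P[:,:,0]-e[0],P[:,:,1]-e[1])<60
dk=(p.max(2)<90)&near
Z=P[:,:,2]
for n,a,b in [('bushing top',38,52),('flange',9,17),('ring top',e[2]+8,e[2]+22)]:
    q=P[dk&(Z>a)&(Z<b)]
    if len(q)>20: print(n,len(q),np.percentile(q,[1,50,99],axis=0).round(1).tolist(),'mid',((np.percentile(q,.5,axis=0)+np.percentile(q,99.5,axis=0))/2).round(1))
E
```

```text
t 21.7 pos [605.8 151.8 107.1] yaw 0.99 tilt [0.01 0.  ] w 60.6 F [ 0.4 -0.3 -0. ] ff 27.6
shift cm [-1.75  4.29  2.71] world [ 16.8  43.2 -27.1] az 0.99
bushing top 320 [[602.1, 176.1, 38.4], [623.6, 184.4, 45.6], [637.5, 210.2, 47.4]] mid [619.8 193.3  43. ]
flange 300 [[594.0, 166.6, 10.6], [633.3, 175.4, 13.2], [647.2, 209.5, 16.6]] mid [619.4 188.1  13.6]
ring top 5773 [[576.2, 111.2, 115.3], [608.2, 148.7, 123.0], [635.3, 192.0, 128.2]] mid [606.  151.5 121.9]
```

View pics/w6.png

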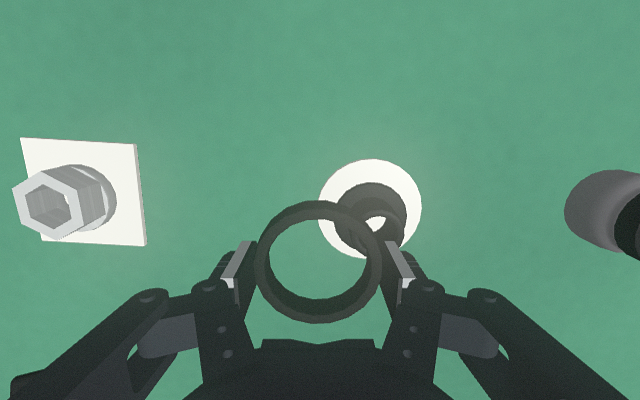

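Ring at (319,262), with the bushing visible on its pad at (375,212). In the wrist frame the bushing axis is about (620,193) and the ring is centred on the TCP. Move over it and lower partway.

Request:
{"name": "play_rows", "arguments": {
  "deltas": [
    [[-0.6, 1.8, 0, 0, 0, 0, 5.5], [-0.6, 1.6, 0.5, 0, 0, 0, 5.5], [-0.35, 0.75, 1.5, 0, 0, 0, 5.5], [0, 0, 1.5, 0, 0, 0, 5.5], [0, 0, 1, 0, 0, 0, 5.5], [0, 0, 0, 0, 0, 0, 5.5], [0, 0, 0, 0, 0, 0, 5.5], [0, 0, 0, 0, 0, 0, 5.5], [0, 0, 0, 0, 0, 0, 5.5]]
  ]
}}

```text
time_s: 22.65
eef_pos: [621.3, 194.6, 62.7]
tool_rot: [-0.029, 3.14, 0.001]
contact_force: [0.6, 0.2, -0.3]
grip_width: 60.5
finger_force: 27.6
```

```bash
python3 - <<'E'
from wl import *
go(robot,620,193.3,12)
c=robot.get_calibration('wrist');p,d=robot.grab_frame('wrist');cv2.imwrite('pics/w7.png',p[:,:,::-1])
P=points(d,c);s=robot.state();e=np.array(s['eef_pos'])
near=np.hypot(P[:,:,0]-e[0],P[:,:,1]-e[1])<45
dk=(p.max(2)<90)&near
Z=P[:,:,2]
for n,a,b in [('bushing top',41,52),('flange',9,17),('ring top',e[2]+10,e[2]+22)]:
    q=P[dk&(Z>a)&(Z<b)]
    if len(q)>20: print(n,len(q),np.percentile(q,[1,50,99],axis=0).round(1).tolist(),'mid',((np.percentile(q,.5,axis=0)+np.percentile(q,99.5,axis=0))/2).round(1))
E
```

```text
t 22.65 pos [621.3 194.6  62.7] yaw 1.06 tilt [0.08 0.03] w 60.5 F [ 0.6  0.2 -0.3] ff 27.6
shift cm [ 0.13 -0.13  5.07] world [ -1.3  -1.3 -50.7] az 1.06
bushing top 919 [[615.4, 176.7, 41.3], [632.6, 196.1, 45.9], [640.1, 214.1, 47.3]] mid [627.4 195.7  44.4]
flange 220 [[617.6, 168.7, 9.9], [634.1, 194.2, 13.0], [639.5, 225.8, 16.8]] mid [628.5 197.1  13.2]
ring top 4044 [[601.7, 153.0, 72.9], [631.9, 193.1, 78.8], [651.1, 235.6, 84.3]] mid [625.7 194.2  78.7]
```

View pics/w7.png

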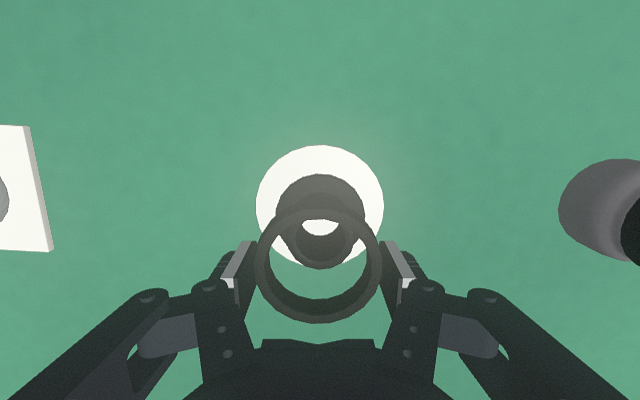

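Bushing column 320 and ring column 319. Both far edges (x=640.1 less 20, 651.1 less 31) put the axes at about x=620. Lower slowly.

Request:
{"name": "play_rows", "arguments": {
  "deltas": [
    [[0, 0, 1, 0, 0, 0, 5.5], [0, 0, 1, 0, 0, 0, 5.5], [0, 0, 0.8, 0, 0, 0, 5.5], [0, 0, 0.6, 0, 0, 0, 5.5], [0, 0, 0.5, 0, 0, 0, 5.5], [0, 0, 0.4, 0, 0, 0, 5.5], [0, 0, 0.3, 0, 0, 0, 5.5], [0, 0, 0.2, 0, 0, 0, 5.5], [0, 0, 0, 0, 0, 0, 5.5], [0, 0, 0, 0, 0, 0, 5.5]]
  ]
}}

```text
time_s: 23.7
eef_pos: [620.8, 194.8, 14.1]
tool_rot: [-0.03, 3.141, 0.0]
contact_force: [0.9, 0.4, -0.8]
grip_width: 60.6
finger_force: 27.6
```

Request:
{"name": "play_rows", "arguments": {
  "deltas": [
    [[0, 0, 0.25, 0, 0, 0, 5.5], [0, 0, 0, 0, 0, 0, 5.5], [0, 0, 0, 0, 0, 0, 6.4], [0, 0, 0, 0, 0, 0, 7.5], [0, 0, 0, 0, 0, 0, 8.5], [0, 0, -1, 0, 0, 0, 8.5], [0, 0, -4, 0, 0, 0, 8.5], [0, 0, -4, 0, 0, 0, 8.5], [1.5, -0.5, -2, 0, 0, 0, 8.5], [4, -1.5, 0, 0, 0, 0, 8.5], [4, -1.5, 0, 0, 0, 0, 8.5], [4, -1.5, 0, 0, 0, 0, 8.5]]
  ]
}}

```text
time_s: 24.9
eef_pos: [485.6, 141.7, 122.2]
tool_rot: [-0.03, 3.14, 0.001]
contact_force: [-0.4, -0.3, 0.6]
grip_width: 85.0
finger_force: 0.0
```

Request:
{"name": "play_rows", "arguments": {
  "deltas": [
    [[3.5, -1.2, 0, 0, 0, 0, 8.5], [1.7, -0.5, 0, 0, 0, 0, 8.5], [0, 0, 0, 0, 0, 0, 8.5], [0, 0, 0, 0, 0, 0, 8.5], [0, 0, 0, 0, 0, 0, 8.5], [0, 0, 0, 0, 0, 0, 8.5]]
  ]
}}

```text
time_s: 25.5
eef_pos: [435.9, 124.5, 121.5]
tool_rot: [-0.03, 3.141, -0.0]
contact_force: [0.2, 0.7, -0.2]
grip_width: 85.0
finger_force: 0.0
```

```bash
python3 - <<'E'
from wl import *
from tl import top
go(robot,433,125.3,25)
top([('bushing+ring',249,170,20,'dark'),('nut',330,171,30,'grey')],'pics/t5.png')
c=robot.get_calibration('wrist');p,d=robot.grab_frame('wrist')
P=points(d,c); q=P[(P[:,:,2]>54)&(P[:,:,2]<66)&(np.hypot(P[:,:,0]-433,P[:,:,1]-125)<30)]
print('sleeve top wrist',len(q),((np.percentile(q,1,axis=0)+np.percentile(q,99,axis=0))/2).round(1),np.ptp(q,axis=0).round(1))
p=cv2.imread('pics/t5.png');cv2.imwrite('pics/t5c.png',cv2.resize(p[130:240,220:440],None,fx=3.6,fy=3.6,interpolation=cv2.INTER_CUBIC))
E
```

```text
t 25.5 pos [435.9 124.5 121.5] yaw 1.08 tilt [ 0.03 -0.01] w 85.0 F [ 0.2  0.7 -0.2] ff 0.0
shift cm [0.3  0.09 9.65] world [ -2.9   0.8 -96.5] az 1.08
bushing+ring px [176.4 169.9] circ [618.7 405.   31.6] rect [618.9 405.1  60.5  55.4  45.8]
nut px [330. 170.] circ [605.5 -44.5  29.7] rect [604.8 -45.3  55.8  53.8  43.1]
sleeve top wrist 1028 [431.1 124.9  57.9] [35.2 35.2  7.8]
```

View pics/t5c.png

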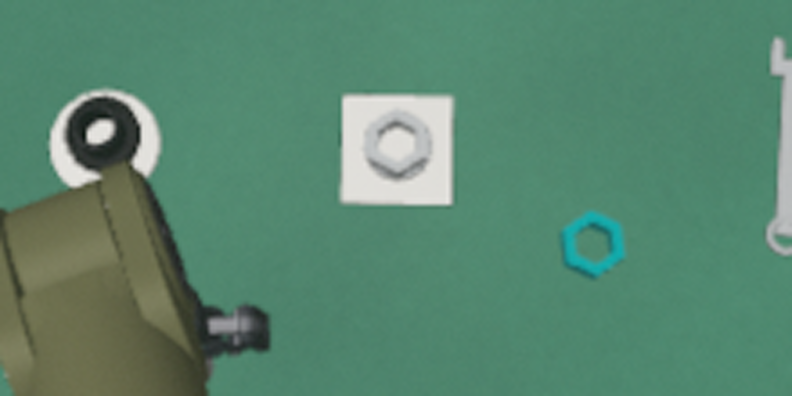

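The ring looks seated on the bushing at crop (103,133), partly hidden; I'll check it at the end. The sleeve axis is at (432,125).

Request:
{"name": "play_rows", "arguments": {
  "deltas": [
    [[0.35, 0.05, 3, 0, 0, 0, 8.5], [0, 0, 3, 0, 0, 0, 8.5], [0, 0, 2, 0, 0, 0, 8.5], [0, 0, 1.2, 0, 0, 0, 8.5], [0, 0, 0.4, 0, 0, 0, 8.5], [0, 0, 0, 0, 0, 0, 8.5], [0, 0, 0, 0, 0, 0, 3], [0, 0, 0, 0, 0, 0, 3], [0, 0, 0, 0, 0, 0, 3], [0, 0, 0, 0, 0, 0, 3], [0, 0, 0, 0, 0, 0, 3], [0, 0, 0, 0, 0, 0, 3]]
  ],
  "grip_force": 45
}}

```text
time_s: 26.8
eef_pos: [432.0, 125.0, 26.2]
tool_rot: [-0.03, 3.14, 0.001]
contact_force: [-0.9, -0.9, 6.0]
grip_width: 35.4
finger_force: 44.6
```

```bash
python3 -c "
from wl import *
go(robot,613.6,75.4,80)"
```

```text
t 26.8 pos [432.  125.   26.2] yaw 1.1 tilt [0.07 0.05] w 35.4 F [-0.9 -0.9  6. ] ff 44.6
shift cm [-18.06  -5.31  -5.37] world [181.6 -49.6  53.8] az 1.1
```

Request:
{"name": "play_rows", "arguments": {
  "deltas": [
    [[0, 0, -2, 0, 0, 0, 3], [0, 0, -3, 0, 0, 0, 3], [-1.5, -0.4, -1, 0, 0, 0, 3], [-3.5, -1, 0, 0, 0, 0, 3], [-4, -1.2, 0, 0, 0, 0, 3], [-4, -1.2, 0, 0, 0, 0, 3], [-3, -0.9, 0, 0, 0, 0, 3], [-1.5, -0.4, 0, 0, 0, 0, 3], [-0.6, -0.2, 0, 0, 0, 0, 3], [0, 0, 0, 0, 0, 0, 3], [0, 0, 0, 0, 0, 0, 3], [0, 0, 0, 0, 0, 0, 3]]
  ]
}}

```text
time_s: 28.0
eef_pos: [612.3, 75.9, 85.2]
tool_rot: [0.031, -3.141, -0.001]
contact_force: [-0.4, -0.2, -1.1]
grip_width: 35.2
finger_force: 45.4
```

Request:
{"name": "play_rows", "arguments": {
  "deltas": [
    [[0, 0, 2, 0, 0, 0, 3], [0, 0, 2, 0, 0, 0, 3], [0, 0, 1, 0, 0, 0, 3], [0, 0, 0.5, 0, 0, 0, 3], [0, 0, 0.2, 0, 0, 0, 3], [0, 0, 0, 0, 0, 0, 3], [0, 0, 0, 0, 0, 0, 3], [0, 0, 0, 0, 0, 0, 3]]
  ]
}}

```text
time_s: 28.8
eef_pos: [614.0, 75.2, 29.1]
tool_rot: [-0.03, 3.14, 0.001]
contact_force: [0.0, -0.5, -2.2]
grip_width: 35.2
finger_force: 45.4
```

```bash
python3 -c "
from wl import *
go(robot,613.6,75.4,26.7)"
```

```text
t 28.8 pos [614.   75.2  29.1] yaw 1.09 tilt [0.08 0.02] w 35.2 F [ 0.  -0.5 -2.2] ff 45.4
shift cm [0.04 0.02 0.24] world [-0.4  0.2 -2.4] az 1.09
```

Set it down, release, rise and back away toward −x, clear of the top camera's view of the pads.

Request:
{"name": "play_rows", "arguments": {
  "deltas": [
    [[0, 0, 0.25, 0, 0, 0, 3], [0, 0, 0, 0, 0, 0, 3], [0, 0, 0, 0, 0, 0, 3.8], [0, 0, 0, 0, 0, 0, 5.5], [0, 0, 0, 0, 0, 0, 8], [0, 0, -1, 0, 0, 0, 8.5], [0, 0, -4, 0, 0, 0, 8.5], [0, 0, -4, 0, 0, 0, 8.5], [0, 0, -4, 0, 0, 0, 8.5], [3, -2, -1, 0, 0, 0, 8.5], [4, -4, 0, 0, 0, 0, 8.5], [4, -4, 0, 0, 0, 0, 8.5]]
  ]
}}

```text
time_s: 30.0
eef_pos: [514.0, -18.2, 167.2]
tool_rot: [-0.032, 3.139, 0.0]
contact_force: [-0.3, -0.9, 0.5]
grip_width: 84.8
finger_force: 0.0
```

Request:
{"name": "play_rows", "arguments": {
  "deltas": [
    [[2, -4.5, 0, 0, 0, 0, 8.5], [2, -4.5, 0, 0, 0, 0, 8.5], [1, -4.5, 0, 0, 0, 0, 8.5], [0, -4.5, 0, 0, 0, 0, 8.5], [0, -3, 0, 0, 0, 0, 8.5], [0, 0, 0, 0, 0, 0, 8.5], [0, 0, 0, 0, 0, 0, 8.5], [0, 0, 0, 0, 0, 0, 8.5]]
  ]
}}

```text
time_s: 30.8
eef_pos: [468.8, -226.9, 166.0]
tool_rot: [-0.033, 3.141, 0.002]
contact_force: [-0.2, 0.2, 0.1]
grip_width: 85.0
finger_force: 0.0
```

```bash
python3 - <<'E'
from wl import *
from tl import top
top([('bushing+ring',249,170,20,'dark'),('nut',330,171,30,'grey'),('sleeve',289,165,60,'light')],'pics/t6.png')
p,d=robot.grab_frame('top');c=robot.get_calibration('top');P=points(d,c);Z=P[:,:,2]
for n,x,y,a,b in [('ring top',622,195,21,35),('barrel top',622,195,40,52),('nut top',608,-44,34,50),('sleeve top',613,75,52,68)]:
    q=P[(np.hypot(P[:,:,0]-x,P[:,:,1]-y)<45)&(Z>a)&(Z<b)];print(n,len(q),np.percentile(q,[2,50,98],axis=0).round(1).tolist())
p=cv2.imread('pics/t6.png');t=cv2.resize(p[130:240,220:440],None,fx=3.6,fy=3.6,interpolation=cv2.INTER_CUBIC)
p,_=robot.grab_frame('side');p=p[:,:,::-1];s=cv2.resize(p[120:320,240:420],None,fx=2.5,fy=2.5,interpolation=cv2.INTER_CUBIC)
cv2.imwrite('pics/s6.png',s);cv2.imwrite('pics/t6c.png',t)
E
```

```text
bushing+ring px [248.1 166.9] circ [622.8 194.8  30.4] rect [622.7 194.   59.5  56.   26.2]
nut px [329.9 170.3] circ [604.7 -44.5  28.9] rect [604.1 -44.6  52.   56.3  88.7]
sleeve px [287.9 165.2] circ [614.9  74.5  19. ] rect [615.5  74.4  34.1  34.9  88.7]
ring top 161 [[592.0, 165.4, 21.4], [619.5, 191.4, 26.4], [650.6, 222.5, 33.0]]
barrel top 81 [[603.1, 176.6, 40.7], [621.5, 195.0, 45.7], [639.7, 213.2, 51.4]]
nut top 140 [[582.3, -64.6, 35.8], [606.0, -43.0, 41.9], [628.9, -21.4, 47.0]]
sleeve top 70 [[596.7, 60.2, 52.3], [613.4, 77.2, 59.7], [630.5, 91.6, 63.4]]
```

View pics/t6c.png

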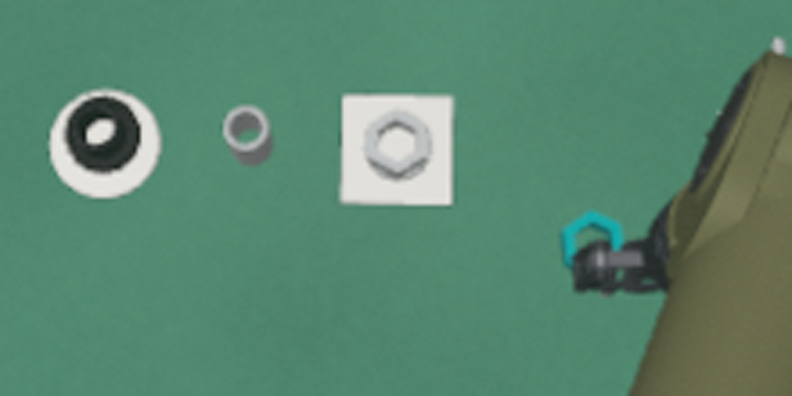

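View pics/s6.png

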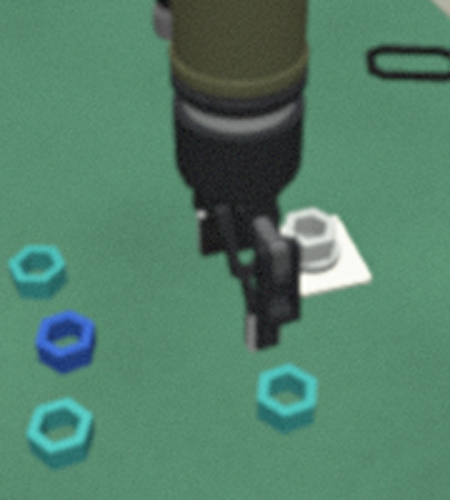

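The top view shows everything in place: ring top at z≈27, seated and concentric with the barrel, nut top at z≈42 and sleeve upright at (613.6,76). In the side view the arm hides everything except the nut, which lies flat on the washer at (312,238). Handing in.

```bash
python3 -c "
from bench import robot
print(robot.close_job())"
```

```text
the job is handed in; nothing more can be done
None
```

I handed the job in at about 31 s. By my final camera check all five parts are placed within tolerance and released, and I never moved the grease jar or the wrench; no verdict came back when I handed it in.

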